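# Click the filter slide of a tube viewer to its third stop

### The job

The filter slide of the beige tube viewer has been left out of place. Using a fingertip and without forcing it, push its blue lever back to the home stop, then push it out again counting the clicks by feel, and leave it seated in the third click (amber filter under the window), without ever running on past that click. Push it only, never pinch it, and leave the tip box, tube rack and bottle standing where they are.

Things in the scene. Friction and masses are not known exactly. Their poses are not given: they have to be found in the camera images.
- viewer: Fixed fluorescence tube viewer: beige box 240 mm deep (its x) by 320 mm wide (its y), flat deck 76 mm above the bench, rear lamp house (x from +45 to +120 mm) 108 mm high. Origin: centre of its underside; +x points to its rear, +y to its left. The lever's 132 mm slot runs along y in the deck at x = -75 mm, deck clear on both sides of it.
- third_mark (a point): Where the lever's slot passes the third click, on the deck: viewer x = -75, y = +28, z = 76 mm. Axes as the viewer's. On the grey plate in front of the slot a white bar marks the home stop (viewer y = -56 mm) and one, two, three, four white dots mark the clicks (y = -28, 0, +28, +56 mm).
- window (a point): Centre of the window in the deck (viewer x = -5, y = 0, z = 76 mm), opening 38 by 25 mm in a black bezel 3 mm proud. It shows the filter in use: black shutter at home, then blue (first click), green, amber (third), red.
- filter_slide (a joint): Travel of the lever along the viewer's +y, m: 0 = home (solid stop, with a notch), clicks at 0.028, 0.056, 0.084, 0.112, end 0.114. Starts anywhere from 0.02 to 0.064. Leaving any notch takes about 6 N at once, easing off over 6 mm; between notches it slides with 1 N and stays where left; within 4 mm of a notch the sprung ball pulls it to the centre, ahead of the finger.
- lever_top (a point): Centre of the top of the blue thumb lever (white line on it), 32 mm above the deck, so 108 mm above the bench. The lever is an upright tab 22 mm along the viewer's x, 16 mm along its y (the travel), reaching from 2 mm to 32 mm above the deck. Axes as the viewer's.
- face_home: The half of the lever's tab on the home side (-y): 22 x 8 x 30 mm, blue ribbed; pushed to send the lever outward. Origin at its centre, 15 mm below the lever's top and 4 mm to the home side. The lever counts as pinched when fingers press on this and face_out at once.
- face_out: The half of the lever's tab on the outward side (+y): 22 x 8 x 30 mm, blue ribbed; pushed to send the lever home. Origin at its centre, 15 mm below the lever's top and 4 mm to the outward side.
- tip_box: Loose orange pipette-tip box with clear lid, 85 x 122 x 80 mm, 0.16 kg, a bystander beside or in front of the viewer. Origin: centre of its underside.
- tube_rack: Loose orange microtube rack with tubes, 70 x 110 x 44 mm, 0.14 kg, a bystander beside or in front of the viewer. Origin: centre of its underside.
- buffer_bottle: Loose amber bottle with white cap, 56 mm across and 115 mm tall, 0.22 kg, a bystander beside or in front of the viewer. Origin: centre of its underside.

How it is judged:
By the outcome, as a careful person would: the job done as asked, in the order asked, and still so for the second after the job is handed in, with the robot touching nothing.
It also fails if it takes over 51 s, if anything falls off the work surface, if the arm or the gripper's body presses on something with over 40 N, if the wrist force passes 120 N, or if a joint passes its speed limit or range.

### The arm

A 6-joint arm with a two-finger parallel gripper is mounted at the origin on the work surface. World frame = base frame: x ahead of the robot, y to its left, z up, the work surface at z = 0. Lengths are in m, angles in rad, forces in N, time in s.
With the tool pointing down it reaches from about 0.375 to 0.975 m from the base axis. Payload 3.8 kg.
Tool frame: the origin (TCP) lies at the very end of the fingers, on their centre line; the grasp point (between the pads) lies robot.grasp_offset behind it (robot.grasp_offset is the distance from the TCP to the grasp point, in m); z points along the fingers, x is the direction in which the jaws open and shut, and the axes are right-handed (so a half turn about z gives the same grasp; the last joint's range is limited). The gripper opens to 85 mm and grips with 20 to 120 N. Pads are 22 mm wide; open, the fingers measure 114 mm over their backs; the gripper's body (76 mm by 85 mm) begins 54 mm behind the grasp point. The pads swing forward as they close: fully open they stand 13 mm farther back than shut.
Start: joints at [1.183, 0.264, 1.604, -0, 1.274, -0.037], TCP at [0.232, 0.634, 0.231] pointing down, gripper open.
Joint ranges: [-2.63, 2.63], [-0.94, 2.18], [0.31, 2.57], [-1.31, 4.45], [0, 2.66], [-2.55, 2.55]. Speed limits (rad/s): [2.57, 2.57, 3.14, 3.14, 3.14, 3.14].

### API

Orientations are given as a unit quaternion [w, x, y, z].
In Python, from plant import robot, snapshot, camera_params, job gives the robot as it stands. The module is installed in compiled form; this text tells all that it offers.
- The arm moves only by the shell command python3 -m jog 'ROWS' [FORCE]. ROWS is a JSON object of lists of equal length, an entry for each row: "gripper": the finger opening in cm, from 0 to 8.54; "slide": the shift along the world's x, y, z in cm, a list of three; "twist": the turn, a rotation vector about the world's x, y, z in degrees, a list of three. In form: {"gripper": [gripper, ...], "slide": [[x, y, z], ...], "twist": [[ax, ay, az], ...]}. A call has 1 to 8 rows; each row is the pose to reach, as a shift and turn from the pose commanded when the call began; what a row does not reach only later rows make up. A row lasts 1/12 s, in which the tool goes at most 41.7 mm and 7.16 degrees, less where a joint would pass 70% of its speed; a pose out of reach is approached as far as the arm can. A call with a gripper value outside its range is refused whole. The fingers move at their own pace and stop on an object; FORCE is the grip in N (left out, the last holds). Time passes only in rows, so rows that repeat a pose let the fingers close. It gives the time, the measured TCP pose, the force and the opening at its end, in the units of the state.
- robot.get_obs(): the state, without advancing time (a new reading comes with each control period).
- snapshot(name): name is "side" or "top"; returns the picture (400x640x3 uint8, blue, green, red); there is no depth.
- camera_params(name): a dict with "fx", "fy", "cx", "cy" (pixels), "R" (3x3) and "t" (3): a world point X has camera coordinates R X + t. Camera axes: x right, y down, z forward; pixel columns grow to the right and rows downward; lengths in m; the calibration is good to about 2 mm. A picture is of the moment at which its call begins. camera_params takes no time and is no camera call.
- job.hand_in(): hands the job in, once; it reports no verdict.
The state is a dict: "clock": time; "joints": joint angles; "qd": joint speeds; "joint_torque": joint torques, N m; "ee_pos": TCP position; "tcp_rot": TCP orientation; "force": force on the tool from outside, world axes, zero at the start; "ft_torque": the same for the moment, N m; "grip_width": finger opening in m.
Only numpy, scipy, OpenCV 4.12 (cv2) and the standard library are available. Lean on these libraries where they do the work, as an engineer would, in place of code of your own. Each camera call takes 0.05 s, during which the arm holds its last target.

## Working session

There is one attempt and no reset: what is moved stays moved. The work goes in short steps, Python scripts to look and compute and a shell command to move; the robot and the scene stay as the last step left them, time stands still between calls to the robot, and variables do not carry over. Pictures are saved under pics/ and viewed, and the job is handed in when it is done.

```bash
mkdir -p pics; python3 - <<'E'
from plant import robot, snapshot, camera_params
import cv2
for n in("side","top"):
    im=snapshot(n); cv2.imwrite(f"pics/{n}0.png",im)
    p=camera_params(n); print(n,p)
o=robot.get_obs(); print(o, robot.grasp_offset)
E
```

```text
side {'fx': 511.49430880228715, 'fy': 511.49430880228715, 'cx': 319.4787142550449, 'cy': 202.2674158584, 'R': array([[ 0.81225223, -0.58290929,  0.02151918],
       [-0.38503804, -0.56351163, -0.73089011],
       [ 0.43816894,  0.58538141, -0.68215583]]), 't': array([-0.41784369,  0.30295101,  1.12005991])}
top {'fx': 444.4249395895688, 'fy': 444.4249395895688, 'cx': 313.6076785385307, 'cy': 191.7389104029605, 'R': array([[-1.07635882e-03, -9.99986547e-01,  5.07418823e-03],
       [-9.79881732e-01,  4.20033420e-05, -1.99579030e-01],
       [ 1.99576132e-01, -5.18692300e-03, -9.79868595e-01]]), 't': array([0.0342601 , 0.56482122, 1.21237866])}
{'clock': 0.1, 'joints': array([ 1.18308534e+00,  2.64719904e-01,  1.60523330e+00,  1.95415901e-06,
        1.27374726e+00, -3.68905017e-02]), 'qd': array([ 0.00064631, -0.00329234, -0.00241525, -0.00053222,  0.0016111 ,
        0.00042773]), 'joint_torque': array([ 1.17581338e-03, -5.16711581e+01, -3.68588483e+01,  8.96459483e-05,
        6.30605151e-03, -2.07831226e-05]), 'ee_pos': array([0.23171629, 0.63326382, 0.23006043]), 'tcp_rot': array([ 5.70682274e-04,  8.19654646e-01,  5.72857007e-01, -8.86025138e-04]), 'force': array([-0.03120288,  0.01986708,  0.7569583 ]), 'ft_torque': array([-0.0486408 ,  0.00080313,  0.01770562]), 'grip_width': 0.08577271941125371} 0.0187
```

View pics/side0.png

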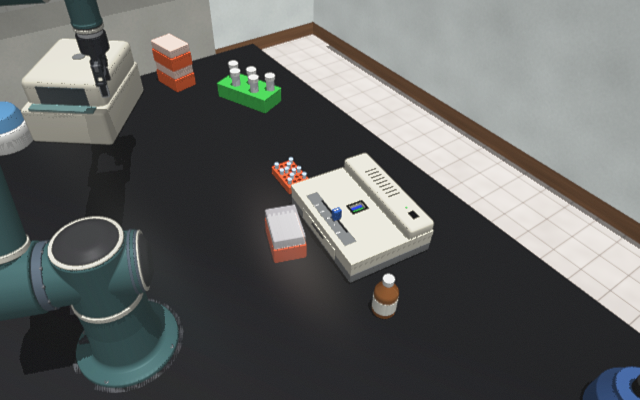

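View pics/top0.png

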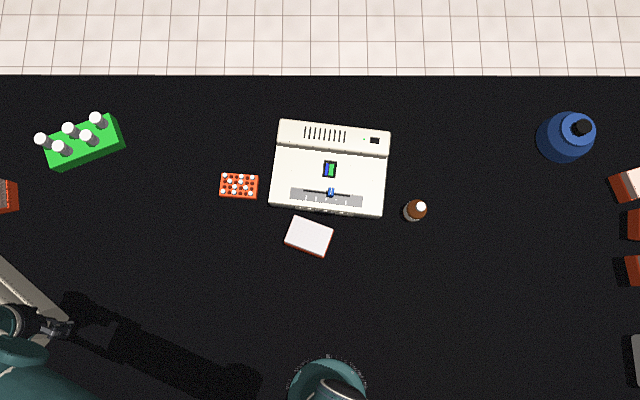

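The viewer is near top-view (330,168), with its lever at about (331,192). The rack is at (239,185), the tip box at (309,236) and the bottle at (416,210). I'll enlarge these areas.

```bash
python3 - <<'E'
import cv2
a=cv2.imread("pics/top0.png")[110:265,210:440]; cv2.imwrite("pics/topz.png",cv2.resize(a,None,fx=3.4,fy=3.4,interpolation=cv2.INTER_CUBIC))
a=cv2.imread("pics/side0.png")[145:285,255:445]; cv2.imwrite("pics/sidez.png",cv2.resize(a,None,fx=4,fy=4,interpolation=cv2.INTER_CUBIC))
E
```

```text
(no output)
```

View pics/topz.png

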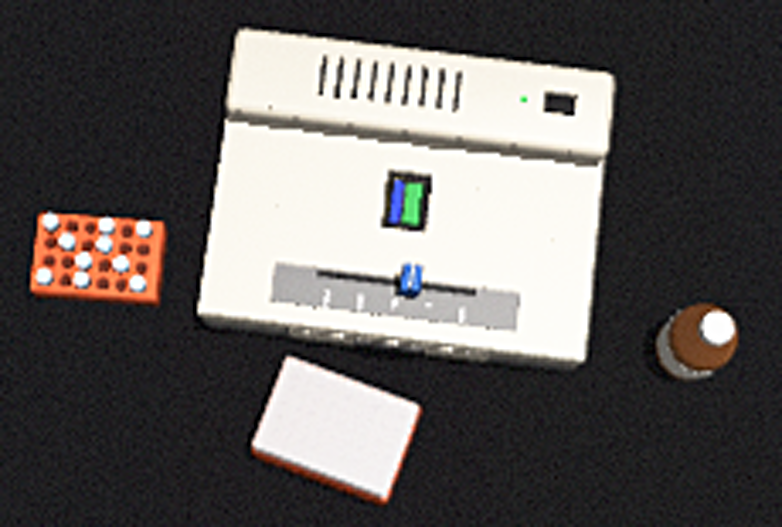

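View pics/sidez.png

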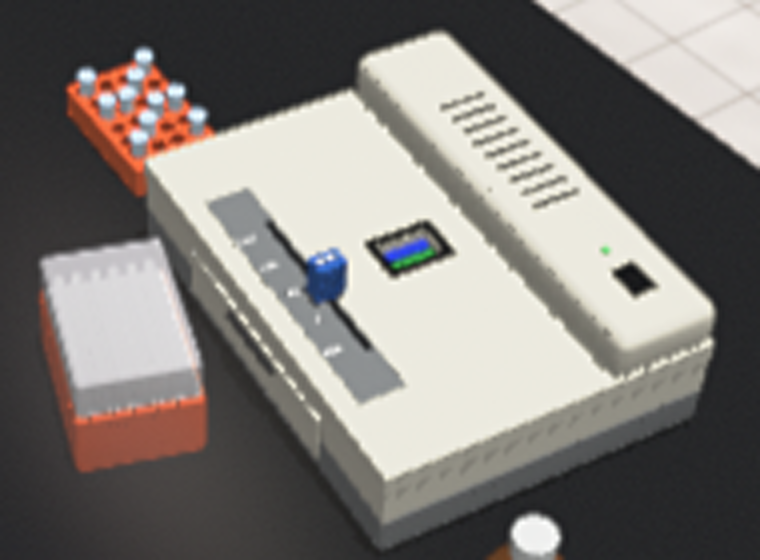

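```bash
cat > h.py <<'E'
import numpy as np, cv2
from plant import robot, snapshot, camera_params
def ray(n,uv):
    p=camera_params(n);R,t=p["R"],p["t"]
    d=R.T@np.array([(uv[0]-p["cx"])/p["fx"],(uv[1]-p["cy"])/p["fy"],1.]);return -R.T@t,d
def onz(n,uv,z):
    c,d=ray(n,uv);return c+d*(z-c[2])/d[2]
def proj(n,X):
    p=camera_params(n);c=p["R"]@np.asarray(X)+p["t"];return np.array([p["fx"]*c[0]/c[2]+p["cx"],p["fy"]*c[1]/c[2]+p["cy"]])
E
python3 - <<'E'
from h import *
for n,roi in (("top",(110,265,210,440)),("side",(145,285,255,445))):
    im=cv2.imread(f"pics/{n}0.png");H=cv2.cvtColor(im,cv2.COLOR_BGR2HSV)
    h,s,v=[H[...,i].astype(int) for i in range(3)]
    M=np.zeros(h.shape,bool);M[roi[0]:roi[1],roi[2]:roi[3]]=1
    blue=M&(h>100)&(h<130)&(s>120)&(v>70)
    grey=M&(s<25)&(v>110)&(v<185)
    for name,m in(("blue",blue),("grey",grey)):
        k,l,st,c=cv2.connectedComponentsWithStats(m.astype(np.uint8))
        for i in range(1,k):
            if st[i,4]>8:
                print(n,name,st[i],c[i],onz(n,c[i],.108 if name=="blue" else .076).round(4))
                if name=="grey" and st[i,4]>80:
                    print(cv2.minAreaRect(np.argwhere(l==i)[:,::-1].astype(np.float32)))
# slot ends / deck corners, read from enlarged views then checked
T=lambda x,y:(x/3.4+210-.35,y/3.4+110-.35); S=lambda x,y:(x/4+255-.4,y/4+145-.4)
for lab,t,s,z in(("slotL",(317,272),(268,222),.076),("slotR",(478,293),(371,348),.076),("frontL",(198,316),(150,157),.076),("frontR",(585,362),(383,480),.076),("plateL1",(274,262),(207,203),.076),("plateR",(517,329),(359,403),.076)):
    print(lab,onz("top",T(*t),z).round(4),onz("side",S(*s),z).round(4))
E
```

```text
top blue [324 163   5  13  42] [326.28571429 168.83333333] [ 0.6191 -0.0009  0.108 ]
top blue [328 188   3   8  16] [328.75 191.5 ] [ 0.5551 -0.0073  0.108 ]
top blue [331 188   3   8  17] [332.29411765 192.05882353] [ 0.5535 -0.017   0.108 ]
top grey [290 188  40  16 254] [304.32283465 195.04330709] [0.5515 0.0601 0.076 ]
((309.8000183105469, 195.09999084472656), (40.0632209777832, 10.915057182312012), 7.125016689300537)
top grey [340 201   5   4   9] [342.77777778 203.22222222] [ 0.5281 -0.0475  0.076 ]
top grey [331 202   8   3   9] [334.33333333 203.22222222] [ 0.5281 -0.0239  0.076 ]
top grey [405 216  11   5  18] [409.83333333 218.38888889] [ 0.4853 -0.2335  0.076 ]
side blue [351 205  11   6  30] [355.93333333 207.26666667] [ 0.5998 -0.0347  0.108 ]
side blue [332 209   9  12  85] [335.97647059 214.25882353] [ 0.5431 -0.0263  0.108 ]
side grey [ 292  158  142  118 2135] [366.96580796 232.62857143] [ 0.5882 -0.0966  0.076 ]
((364.30560302734375, 212.493408203125), (112.54936218261719, 112.66193389892578), 62.19854736328125)
side grey [365 169   8   3  10] [368.7 170.2] [0.7479 
[... 1017 characters left out ...]
3 235.91134752] [0.4134 0.01   0.076 ]
((284.09613037109375, 226.01927185058594), (42.71271896362305, 31.047849655151367), 74.74488067626953)
side grey [298 215   5  13  13] [300. 221.] [0.474 0.031 0.076]
side grey [303 229   3   8   9] [303.88888889 232.88888889] [ 0.4587 -0.0087  0.076 ]
side grey [383 280  12   5  25] [387.24 282.96] [ 0.5259 -0.2439  0.076 ]
slotL [0.5669 0.0642 0.076 ] [0.5648 0.0633 0.076 ]
slotR [ 0.5492 -0.0688  0.076 ] [ 0.5502 -0.0662  0.076 ]
frontL [0.53   0.1619 0.076 ] [0.5364 0.1618 0.076 ]
frontR [ 0.4917 -0.1554  0.076 ] [ 0.4905 -0.1541  0.076 ]
plateL1 [0.5754 0.0999 0.076 ] [0.5421 0.1014 0.076 ]
plateR [ 0.5191 -0.1003  0.076 ] [ 0.5159 -0.0983  0.076 ]
```

```bash
python3 -m jog '{"gripper":[0,0,0,0,0,0,0,0],"slide":[[33,-60.5,0],[33,-60.5,0],[33,-60.5,0],[33,-60.5,0],[33,-60.5,0],[33,-60.5,0],[33,-60.5,0],[33,-60.5,0]],"twist":[[0,0,-77],[0,0,-77],[0,0,-77],[0,0,-77],[0,0,-77],[0,0,-77],[0,0,-77],[0,0,-77]]}' 20
```

```text
clock: 0.77
ee_pos: [0.3918, 0.3392, 0.2309]
tcp_rot: [0.0, 0.994, 0.107, -0.0]
force: [0.5, -0.0, -0.1]
grip_width: -0.0001
```

```bash
python3 -m jog '{"gripper":[0,0,0,0,0,0,0,0],"slide":[[16.7,-30.6,0],[16.7,-30.6,0],[16.7,-30.6,0],[16.7,-30.6,0],[16.7,-30.6,0],[16.7,-30.6,0],[16.7,-30.6,0],[16.7,-30.6,0]],"twist":[[0,0,-19.5],[0,0,-19.5],[0,0,-19.5],[0,0,-19.5],[0,0,-19.5],[0,0,-19.5],[0,0,-19.5],[0,0,-19.5]]}'; python3 -m jog '{"gripper":[0,0],"slide":[[0,0,0],[0,0,0]],"twist":[[0,0,0],[0,0,0]]}'
```

```text
clock: 1.43
ee_pos: [0.5515, 0.0466, 0.2309]
tcp_rot: [-0.0, 0.998, -0.06, -0.0]
force: [0.3, 0.7, 0.1]
grip_width: -0.0001
clock: 1.6
ee_pos: [0.5516, 0.0466, 0.2306]
tcp_rot: [-0.0, 0.998, -0.062, -0.001]
force: [0.2, -0.4, 0.5]
grip_width: 0.0001
```

```bash
python3 -m jog '{"gripper":[0,0,0,0,0,0,0,0],"slide":[[1,-1.9,0],[1,-1.9,-4],[1,-1.9,-8],[1,-1.9,-11],[1,-1.9,-13],[1,-1.9,-14],[1,-1.9,-14],[1,-1.9,-14]],"twist":[[0,0,0],[0,0,0],[0,0,0],[0,0,0],[0,0,0],[0,0,0],[0,0,0],[0,0,0]]}'
python3 - <<'E'
from h import *
a=snapshot("top");cv2.imwrite("pics/t1.png",a);b=snapshot("side");cv2.imwrite("pics/s1.png",b)
f=lambda im,r:cv2.resize(im[r[0]:r[1],r[2]:r[3]],(500,400),interpolation=cv2.INTER_CUBIC)
c=f(b,(170,250,280,380));cv2.imwrite("pics/s1z.png",c)
cv2.imwrite("pics/t1z.png",f(a,(150,230,280,380)))
o=robot.get_obs();print(o["ee_pos"],o["force"],o["clock"])
E
```

```text
clock: 2.27
ee_pos: [0.5611, 0.0307, 0.0915]
tcp_rot: [-0.0, 0.998, -0.059, -0.0]
force: [1.1, -0.5, 1.1]
grip_width: -0.0
[0.56285162 0.03026948 0.09337018] [ 0.62426102 -0.25392914  0.49655845] 2.3667
```

View pics/s1z.png

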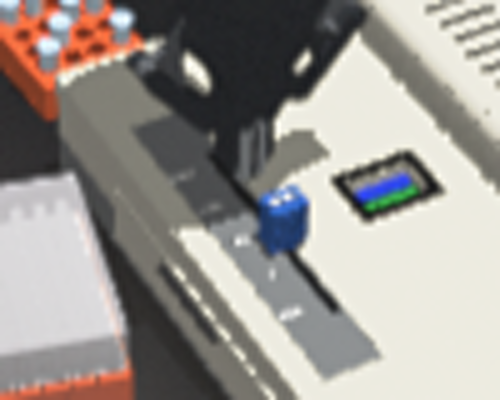

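View pics/t1z.png

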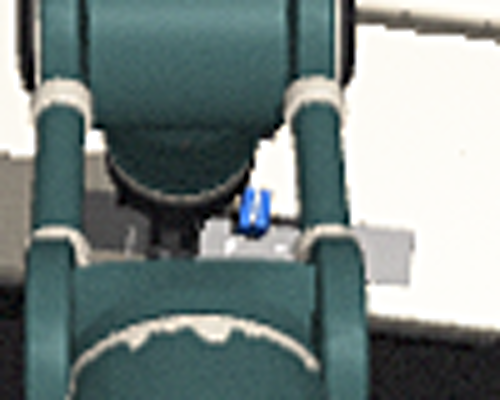

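The fingertip is on the outward (+y) side of the lever, in line with it and clear (side crop: tip at (255,150), lever at (283,220)). Now I'll push towards home.

```bash
python3 -m jog '{"gripper":[0,0,0,0,0,0,0,0],"slide":[[-0.05,-0.4,0],[-0.1,-0.8,0],[-0.15,-1.2,0],[-0.2,-1.6,0],[-0.25,-2,0],[-0.28,-2.2,0],[-0.3,-2.4,0],[-0.33,-2.6,0]],"twist":[[0,0,0],[0,0,0],[0,0,0],[0,0,0],[0,0,0],[0,0,0],[0,0,0],[0,0,0]]}'
python3 -m jog '{"gripper":[0,0,0,0,0,0,0,0],"slide":[[-0.025,-0.2,0],[-0.05,-0.4,0],[-0.075,-0.6,0],[-0.1,-0.8,0],[-0.125,-1,0],[-0.15,-1.2,0],[-0.16,-1.3,0],[-0.175,-1.4,0]],"twist":[[0,0,0],[0,0,0],[0,0,0],[0,0,0],[0,0,0],[0,0,0],[0,0,0],[0,0,0]]}'
python3 - <<'E'
from h import *
b=snapshot("side");cv2.imwrite("pics/s2z.png",cv2.resize(b[170:250,280:380],(500,400),interpolation=cv2.INTER_CUBIC))
o=robot.get_obs();print(o["ee_pos"],o["force"],o["clock"])
E
```

```text
clock: 3.03
ee_pos: [0.5581, 0.0041, 0.0915]
tcp_rot: [-0.001, 0.998, -0.06, 0.0]
force: [-0.6, 1.1, 0.1]
grip_width: -0.0001
clock: 3.7
ee_pos: [0.556, -0.0102, 0.0911]
tcp_rot: [-0.0, 0.998, -0.06, -0.0]
force: [0.3, 4.2, -0.6]
grip_width: 0.0001
[ 0.55601576 -0.01018035  0.09105752] [ 0.72203765  2.47422019 -1.15161147] 3.75
```

View pics/s2z.png

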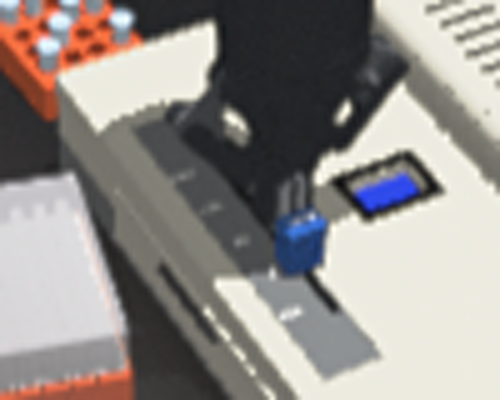

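Lever is at the first click with blue in the window, and the tip is touching it (3-4 N). I'll carry on to home.

```bash
python3 -m jog '{"gripper":[0,0,0,0,0,0,0,0],"slide":[[-0.025,-0.2,0],[-0.05,-0.4,0],[-0.075,-0.6,0],[-0.1,-0.8,0],[-0.125,-1,0],[-0.15,-1.2,0],[-0.175,-1.4,0],[-0.2,-1.6,0]],"twist":[[0,0,0],[0,0,0],[0,0,0],[0,0,0],[0,0,0],[0,0,0],[0,0,0],[0,0,0]]}'
python3 -m jog '{"gripper":[0,0,0,0,0,0],"slide":[[-0.025,-0.2,0],[-0.05,-0.4,0],[-0.075,-0.6,0],[-0.1,-0.8,0],[-0.11,-0.9,0],[-0.11,-0.9,0]],"twist":[[0,0,0],[0,0,0],[0,0,0],[0,0,0],[0,0,0],[0,0,0]]}'
```

```text
clock: 4.42
ee_pos: [0.5541, -0.0267, 0.0912]
tcp_rot: [0.0, 0.998, -0.06, -0.0]
force: [0.3, 1.2, -1.0]
grip_width: -0.0002
clock: 4.92
ee_pos: [0.5533, -0.0359, 0.0915]
tcp_rot: [0.0, 0.998, -0.06, 0.0]
force: [-0.1, 0.4, -0.6]
grip_width: -0.0001
```

```bash
python3 -m jog '{"gripper":[0,0,0,0],"slide":[[-0.01,-0.05,0],[-0.01,-0.1,0],[-0.02,-0.15,0],[-0.02,-0.15,0]],"twist":[[0,0,0],[0,0,0],[0,0,0],[0,0,0]]}'
python3 - <<'E'
from h import *
b=snapshot("side");cv2.imwrite("pics/s3z.png",cv2.resize(b[170:250,280:380],(500,400),interpolation=cv2.INTER_CUBIC))
o=robot.get_obs();print(o["ee_pos"],o["force"],o["clock"])
E
```

```text
clock: 5.25
ee_pos: [0.5529, -0.0369, 0.0913]
tcp_rot: [0.0, 0.998, -0.06, 0.0]
force: [-0.0, 0.5, -0.3]
grip_width: -0.0001
[ 0.55293682 -0.03685483  0.09129511] [0.18895021 0.25310129 0.28239756] 5.3
```

View pics/s3z.png

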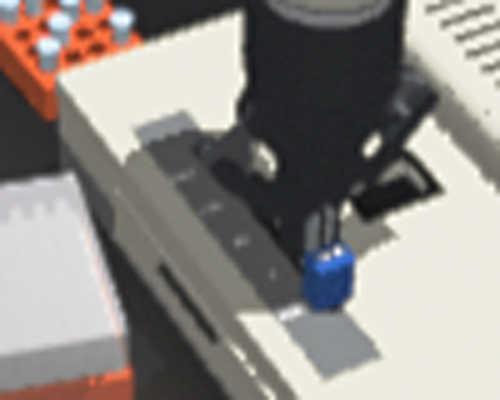

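Window is black and the lever stands at the home bar. I'll feel for the solid stop gently.

```bash
python3 -m jog '{"gripper":[0,0,0],"slide":[[-0.01,-0.05,0],[-0.01,-0.1,0],[-0.01,-0.1,0]],"twist":[[0,0,0],[0,0,0],[0,0,0]]}'
python3 -m jog '{"gripper":[0,0,0],"slide":[[-0.01,-0.05,0],[-0.01,-0.1,0],[-0.01,-0.1,0]],"twist":[[0,0,0],[0,0,0],[0,0,0]]}'
```

```text
clock: 5.55
ee_pos: [0.5528, -0.0375, 0.0913]
tcp_rot: [-0.0, 0.998, -0.06, -0.0]
force: [-0.8, 1.0, 0.3]
grip_width: -0.0001
clock: 5.8
ee_pos: [0.5528, -0.0376, 0.0913]
tcp_rot: [-0.001, 0.998, -0.06, 0.0]
force: [-0.1, 5.2, 0.5]
grip_width: -0.0002
```

```bash
python3 -m jog '{"gripper":[0,0,0],"slide":[[-0.01,-0.05,0],[-0.01,-0.05,0],[-0.01,-0.05,0]],"twist":[[0,0,0],[0,0,0],[0,0,0]]}'
```

```text
clock: 6.05
ee_pos: [0.5528, -0.0376, 0.0913]
tcp_rot: [-0.001, 0.998, -0.06, 0.0]
force: [0.4, 8.1, 0.1]
grip_width: -0.0004
```

Solid stop felt: the tip stays at y = -0.0376 while the force climbs to 8 N. I'll back off, lift, cross over and come down on the home side.

```bash
python3 -m jog '{"gripper":[0,0,0,0,0,0,0],"slide":[[0.06,0.5,0],[0.12,1,0],[0.12,1,2.5],[0.12,1,5],[0.12,1,5.5],[-0.2,-2,5.5],[-0.6,-5,5.5]],"twist":[[0,0,0],[0,0,0],[0,0,0],[0,0,0],[0,0,0],[0,0,0],[0,0,0]]}'
python3 -m jog '{"gripper":[0,0,0,0,0,0,0,0],"slide":[[-0.1,-0.8,0],[-0.1,-0.8,0],[-0.1,-0.8,-2],[-0.1,-0.8,-3.5],[-0.1,-0.8,-5],[-0.1,-0.8,-5.5],[-0.1,-0.8,-5.5],[-0.1,-0.8,-5.5]],"twist":[[0,0,0],[0,0,0],[0,0,0],[0,0,0],[0,0,0],[0,0,0],[0,0,0],[0,0,0]]}'
python3 - <<'E'
from h import *
b=snapshot("side");cv2.imwrite("pics/s4z.png",cv2.resize(b[170:250,280:380],(500,400),interpolation=cv2.INTER_CUBIC))
o=robot.get_obs();print(o["ee_pos"],o["force"],o["clock"])
E
```

```text
clock: 6.63
ee_pos: [0.5476, -0.0891, 0.1473]
tcp_rot: [0.0, 0.998, -0.058, 0.001]
force: [1.3, -1.3, -0.7]
grip_width: 0.0001
clock: 7.3
ee_pos: [0.5456, -0.0967, 0.0911]
tcp_rot: [-0.0, 0.998, -0.06, -0.0]
force: [0.1, -0.6, 0.1]
grip_width: 0.0001
[ 0.54619796 -0.09694878  0.09184129] [0.05686799 0.06961288 0.51114542] 7.35
```

View pics/s4z.png

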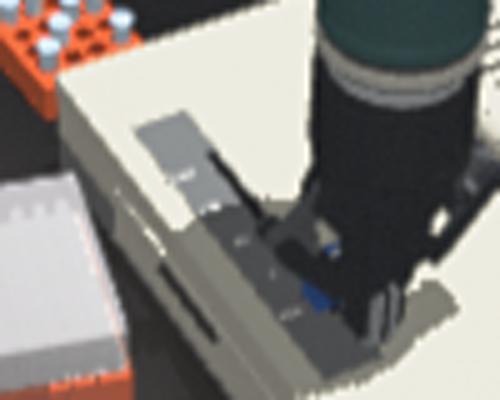

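The tip is now on the home side with the lever still at home. I'll approach and find contact.

```bash
python3 -m jog '{"gripper":[0,0,0,0,0,0],"slide":[[0.04,0.3,0],[0.08,0.6,0],[0.12,0.9,0],[0.15,1.2,0],[0.18,1.4,0],[0.18,1.4,0]],"twist":[[0,0,0],[0,0,0],[0,0,0],[0,0,0],[0,0,0],[0,0,0]]}'
python3 -m jog '{"gripper":[0,0,0,0],"slide":[[0.01,0.05,0],[0.01,0.1,0],[0.02,0.15,0],[0.03,0.2,0]],"twist":[[0,0,0],[0,0,0],[0,0,0],[0,0,0]]}'
python3 -m jog '{"gripper":[0,0,0],"slide":[[0.01,0.05,0],[0.01,0.1,0],[0.01,0.1,0]],"twist":[[0,0,0],[0,0,0],[0,0,0]]}'
```

```text
clock: 7.85
ee_pos: [0.5476, -0.0828, 0.0915]
tcp_rot: [-0.0, 0.998, -0.06, 0.0]
force: [0.1, -1.2, 0.4]
grip_width: 0.0
clock: 8.18
ee_pos: [0.5477, -0.0814, 0.0912]
tcp_rot: [-0.0, 0.998, -0.06, -0.0]
force: [1.0, -0.1, -0.0]
grip_width: 0.0001
clock: 8.43
ee_pos: [0.5478, -0.0803, 0.0912]
tcp_rot: [-0.0, 0.998, -0.06, -0.0]
force: [0.2, -1.2, -0.7]
grip_width: 0.0
```

```bash
python3 -m jog '{"gripper":[0,0,0],"slide":[[0.01,0.05,0],[0.01,0.1,0],[0.01,0.1,0]],"twist":[[0,0,0],[0,0,0],[0,0,0]]}'
python3 -m jog '{"gripper":[0,0,0],"slide":[[0.01,0.05,0],[0.01,0.1,0],[0.01,0.1,0]],"twist":[[0,0,0],[0,0,0],[0,0,0]]}'
```

```text
clock: 8.68
ee_pos: [0.5479, -0.0793, 0.0913]
tcp_rot: [-0.0, 0.998, -0.06, -0.0]
force: [-0.2, -0.2, -0.4]
grip_width: -0.0005
clock: 8.93
ee_pos: [0.548, -0.0782, 0.0913]
tcp_rot: [-0.0, 0.998, -0.06, -0.0]
force: [-0.5, 0.2, -0.5]
grip_width: -0.0003
```

```bash
python3 -m jog '{"gripper":[0,0,0],"slide":[[0.01,0.05,0],[0.01,0.1,0],[0.01,0.1,0]],"twist":[[0,0,0],[0,0,0],[0,0,0]]}'
python3 -m jog '{"gripper":[0,0,0],"slide":[[0.01,0.05,0],[0.01,0.1,0],[0.01,0.1,0]],"twist":[[0,0,0],[0,0,0],[0,0,0]]}'
```

```text
clock: 9.18
ee_pos: [0.5481, -0.0772, 0.0913]
tcp_rot: [-0.0, 0.998, -0.06, 0.0]
force: [-0.1, -0.0, -0.1]
grip_width: 0.0001
clock: 9.43
ee_pos: [0.5482, -0.0762, 0.0913]
tcp_rot: [-0.0, 0.998, -0.06, 0.0]
force: [-0.2, -0.3, -0.0]
grip_width: 0.0003
```

```bash
python3 -m jog '{"gripper":[0,0,0],"slide":[[0.01,0.05,0],[0.01,0.1,0],[0.01,0.1,0]],"twist":[[0,0,0],[0,0,0],[0,0,0]]}'
python3 -m jog '{"gripper":[0,0,0],"slide":[[0.01,0.05,0],[0.01,0.1,0],[0.01,0.1,0]],"twist":[[0,0,0],[0,0,0],[0,0,0]]}'
```

```text
clock: 9.68
ee_pos: [0.5483, -0.0753, 0.0913]
tcp_rot: [0.0, 0.998, -0.06, 0.0]
force: [-0.3, -0.2, -0.8]
grip_width: -0.0003
clock: 9.93
ee_pos: [0.5484, -0.0749, 0.0913]
tcp_rot: [0.0, 0.998, -0.06, 0.0]
force: [-0.2, -2.6, -0.7]
grip_width: 0.0001
```

Contact found on the home side. The contact span of 37.6 mm equals the 16 mm tab plus the 22 mm finger, as it should. Tip contact y should be about -0.047, -0.020 and +0.008 at clicks 1, 2 and 3. Pushing out now.

```bash
python3 -m jog '{"gripper":[0,0,0,0,0,0,0,0],"slide":[[0.01,0.1,0],[0.03,0.2,0],[0.04,0.3,0],[0.05,0.4,0],[0.08,0.6,0],[0.1,0.8,0],[0.12,1,0],[0.15,1.2,0]],"twist":[[0,0,0],[0,0,0],[0,0,0],[0,0,0],[0,0,0],[0,0,0],[0,0,0],[0,0,0]]}'
python3 -m jog '{"gripper":[0,0,0,0,0,0,0,0],"slide":[[0.02,0.2,0],[0.05,0.4,0],[0.07,0.6,0],[0.1,0.8,0],[0.11,0.9,0],[0.12,1,0],[0.14,1.1,0],[0.14,1.1,0]],"twist":[[0,0,0],[0,0,0],[0,0,0],[0,0,0],[0,0,0],[0,0,0],[0,0,0],[0,0,0]]}'
```

```text
clock: 10.6
ee_pos: [0.55, -0.0618, 0.0913]
tcp_rot: [-0.0, 0.998, -0.06, 0.0]
force: [1.2, -1.8, -0.8]
grip_width: -0.0002
clock: 11.27
ee_pos: [0.5512, -0.0509, 0.0912]
tcp_rot: [-0.0, 0.998, -0.06, -0.0]
force: [-0.1, -0.2, 1.0]
grip_width: 0.0003
```

```bash
python3 -m jog '{"gripper":[0,0,0,0,0,0],"slide":[[0.01,0.1,0],[0.02,0.2,0],[0.04,0.3,0],[0.05,0.35,0],[0.05,0.4,0],[0.05,0.4,0]],"twist":[[0,0,0],[0,0,0],[0,0,0],[0,0,0],[0,0,0],[0,0,0]]}'
python3 - <<'E'
from h import *
b=snapshot("side");cv2.imwrite("pics/s5z.png",cv2.resize(b[170:250,280:380],(500,400),interpolation=cv2.INTER_CUBIC))
o=robot.get_obs();print(o["ee_pos"],o["force"],o["clock"])
E
```

```text
clock: 11.77
ee_pos: [0.5518, -0.0474, 0.0913]
tcp_rot: [0.0, 0.998, -0.06, 0.0]
force: [0.2, 0.0, 0.5]
grip_width: 0.0002
[ 0.5518352  -0.04740756  0.0912686 ] [-0.34930671  0.28693946  0.38095022] 11.8167
```

View pics/s5z.png

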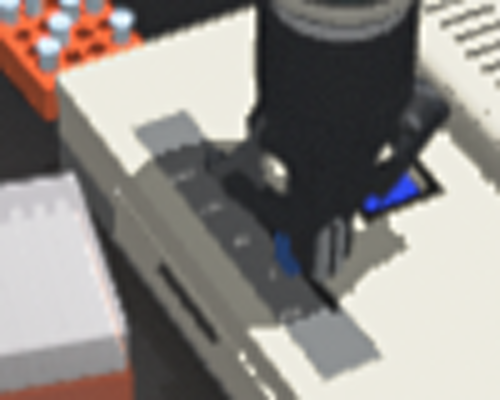

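Click 1 is in: the window shows blue. On to click 2, starting with the resistance.

```bash
python3 -m jog '{"gripper":[0,0,0],"slide":[[0.01,0.05,0],[0.01,0.1,0],[0.01,0.1,0]],"twist":[[0,0,0],[0,0,0],[0,0,0]]}'
python3 -m jog '{"gripper":[0,0,0,0,0,0,0,0],"slide":[[0.01,0.1,0],[0.03,0.2,0],[0.04,0.3,0],[0.05,0.4,0],[0.08,0.6,0],[0.1,0.8,0],[0.12,1,0],[0.15,1.2,0]],"twist":[[0,0,0],[0,0,0],[0,0,0],[0,0,0],[0,0,0],[0,0,0],[0,0,0],[0,0,0]]}'
python3 -m jog '{"gripper":[0,0,0,0,0,0,0,0],"slide":[[0.02,0.2,0],[0.05,0.4,0],[0.07,0.6,0],[0.1,0.8,0],[0.11,0.9,0],[0.12,1,0],[0.14,1.1,0],[0.14,1.1,0]],"twist":[[0,0,0],[0,0,0],[0,0,0],[0,0,0],[0,0,0],[0,0,0],[0,0,0],[0,0,0]]}'
```

```text
clock: 12.07
ee_pos: [0.5519, -0.0469, 0.0913]
tcp_rot: [0.0, 0.998, -0.06, 0.0]
force: [-0.6, -3.5, 0.7]
grip_width: -0.0001
clock: 12.73
ee_pos: [0.5535, -0.0339, 0.0913]
tcp_rot: [-0.0, 0.998, -0.06, 0.0]
force: [0.5, -2.2, 0.6]
grip_width: 0.0001
clock: 13.4
ee_pos: [0.5547, -0.0229, 0.0912]
tcp_rot: [-0.0, 0.998, -0.06, -0.0]
force: [1.0, -0.0, 0.6]
grip_width: 0.0003
```

```bash
python3 -m jog '{"gripper":[0,0,0,0,0,0],"slide":[[0.01,0.1,0],[0.02,0.2,0],[0.04,0.3,0],[0.05,0.35,0],[0.05,0.4,0],[0.05,0.4,0]],"twist":[[0,0,0],[0,0,0],[0,0,0],[0,0,0],[0,0,0],[0,0,0]]}'
python3 - <<'E'
from h import *
b=snapshot("side");cv2.imwrite("pics/s6z.png",cv2.resize(b[170:250,280:380],(500,400),interpolation=cv2.INTER_CUBIC))
o=robot.get_obs();print(o["ee_pos"],o["force"],o["clock"])
E
```

```text
clock: 13.9
ee_pos: [0.5553, -0.0195, 0.0913]
tcp_rot: [0.0, 0.998, -0.06, 0.0]
force: [-0.8, -1.9, -0.5]
grip_width: -0.0001
[ 0.55533388 -0.01953365  0.09129867] [-0.39728075 -1.30348406 -0.70296591] 13.95
```

View pics/s6z.png

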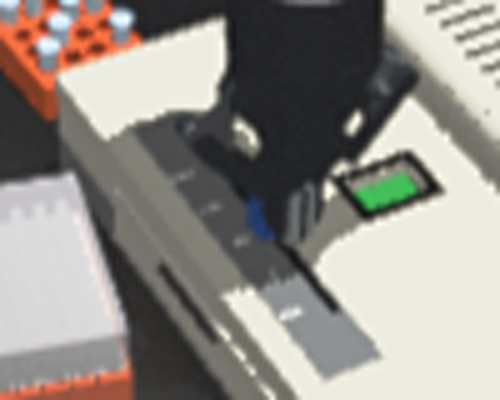

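Click 2 is in: green in the window and contact at the predicted y = -0.0195. On to click 3, slowing before its capture zone.

```bash
python3 -m jog '{"gripper":[0,0,0,0,0,0,0,0],"slide":[[0.01,0.1,0],[0.03,0.2,0],[0.04,0.3,0],[0.05,0.4,0],[0.08,0.6,0],[0.1,0.8,0],[0.12,1,0],[0.15,1.2,0]],"twist":[[0,0,0],[0,0,0],[0,0,0],[0,0,0],[0,0,0],[0,0,0],[0,0,0],[0,0,0]]}'
python3 -m jog '{"gripper":[0,0,0,0,0,0,0,0],"slide":[[0.02,0.2,0],[0.05,0.4,0],[0.07,0.6,0],[0.09,0.7,0],[0.1,0.8,0],[0.11,0.85,0],[0.11,0.9,0],[0.11,0.9,0]],"twist":[[0,0,0],[0,0,0],[0,0,0],[0,0,0],[0,0,0],[0,0,0],[0,0,0],[0,0,0]]}'
```

```text
clock: 14.62
ee_pos: [0.5569, -0.007, 0.0913]
tcp_rot: [-0.0, 0.998, -0.06, 0.0]
force: [0.4, -2.1, -0.8]
grip_width: -0.0002
clock: 15.28
ee_pos: [0.5579, 0.002, 0.0913]
tcp_rot: [-0.0, 0.998, -0.06, -0.0]
force: [0.8, 0.8, -0.9]
grip_width: -0.0001
```

```bash
python3 -m jog '{"gripper":[0,0,0,0,0,0],"slide":[[0.01,0.05,0],[0.01,0.1,0],[0.02,0.15,0],[0.02,0.2,0],[0.03,0.25,0],[0.03,0.25,0]],"twist":[[0,0,0],[0,0,0],[0,0,0],[0,0,0],[0,0,0],[0,0,0]]}'
python3 - <<'E'
from h import *
b=snapshot("side");cv2.imwrite("pics/s7z.png",cv2.resize(b[170:250,280:380],(500,400),interpolation=cv2.INTER_CUBIC))
o=robot.get_obs();print(o["ee_pos"],o["force"],o["clock"])
E
```

```text
clock: 15.78
ee_pos: [0.5582, 0.0043, 0.0913]
tcp_rot: [-0.0, 0.998, -0.06, 0.0]
force: [-0.4, 0.3, 0.5]
grip_width: -0.0002
[0.55821323 0.00426101 0.09127446] [-0.21074855 -0.22061316  0.88916048] 15.8333
```

View pics/s7z.png

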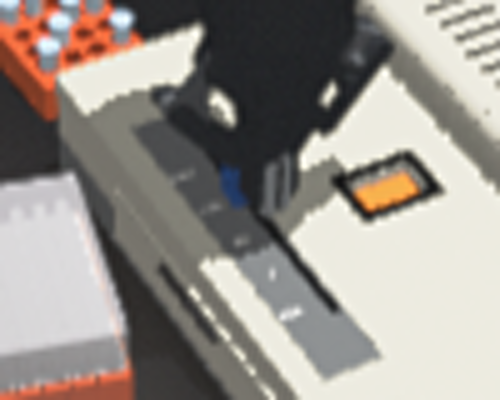

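Amber fills the window and the force has dropped to about 0, so click 3 has taken the lever ahead of the finger. I'll go a safe 1.5 mm further (contact would be at +0.008) to be sure nothing resists, then back off, lift and look.

```bash
python3 -m jog '{"gripper":[0,0,0,0],"slide":[[0.01,0.05,0],[0.01,0.1,0],[0.02,0.15,0],[0.02,0.15,0]],"twist":[[0,0,0],[0,0,0],[0,0,0],[0,0,0]]}'
python3 -m jog '{"gripper":[0,0,0,0,0,0,0,0],"slide":[[-0.12,-1,0],[-0.25,-2,0],[-0.25,-2,3],[-0.25,-2,7],[-0.25,-2,11],[-0.25,-4,14],[-0.25,-8,14],[-0.25,-12,14]],"twist":[[0,0,0],[0,0,0],[0,0,0],[0,0,0],[0,0,0],[0,0,0],[0,0,0],[0,0,0]]}'
python3 -m jog '{"gripper":[0,0,0,0],"slide":[[0,-4,0],[0,-8,0],[0,-12,0],[0,-12,0]],"twist":[[0,0,0],[0,0,0],[0,0,0],[0,0,0]]}'
python3 - <<'E'
from h import *
a=snapshot("top");b=snapshot("side")
cv2.imwrite("pics/t8.png",a);cv2.imwrite("pics/s8.png",b)
f=lambda im,r:cv2.resize(im[r[0]:r[1],r[2]:r[3]],(500,400),interpolation=cv2.INTER_CUBIC)
cv2.imwrite("pics/z8.png",np.vstack([f(a,(110,265,210,440))[:300],f(b,(160,250,275,387))[:300]]))
m=cv2.inRange(cv2.cvtColor(b,cv2.COLOR_BGR2HSV),(100,120,70),(130,255,255));m[:170]=0;m[250:]=0;m[:,:290]=0;m[:,380:]=0
c=np.argwhere(m)[:,::-1].mean(0);print("lever px",c,"pred third",proj("side",[.5613,.0269,.095]),proj("side",[.5578,-.0009,.095]))
o=robot.get_obs();print(o["ee_pos"],o["force"],o["clock"])
E
```

```text
clock: 16.17
ee_pos: [0.5584, 0.0058, 0.0913]
tcp_rot: [-0.0, 0.998, -0.06, 0.0]
force: [-0.3, 0.1, 0.5]
grip_width: 0.0001
clock: 16.83
ee_pos: [0.5578, -0.116, 0.2355]
tcp_rot: [0.001, 0.998, -0.059, 0.004]
force: [0.3, 0.0, 0.2]
grip_width: 0.0001
clock: 17.17
ee_pos: [0.5548, -0.2423, 0.2314]
tcp_rot: [0.002, 0.998, -0.063, 0.0]
force: [0.1, -0.6, -0.4]
grip_width: 0.0001
lever px [328.49367089 204.91139241] pred third [328.97011679 203.13591978] [334.36107219 209.84624885]
[ 0.55500175 -0.23676585  0.23096735] [ 0.41332087  0.64825542 -0.33320469] 17.2667
```

View pics/z8.png

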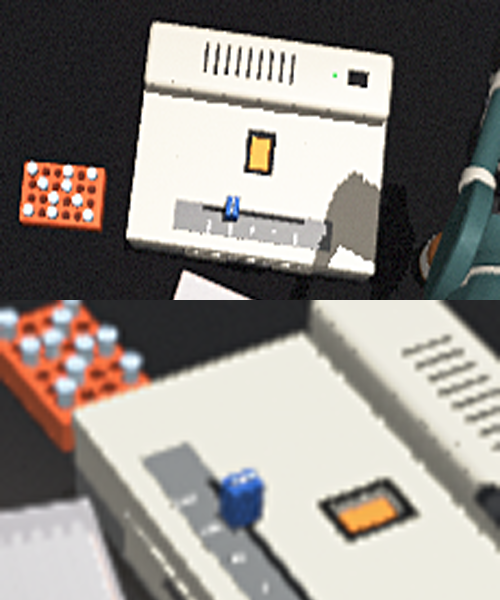

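Both views show the lever at the third mark with only amber in the window. Last check is on the bystanders, with the arm at rest.

```bash
python3 -m jog '{"gripper":[0,0,0,0],"slide":[[0,0,0],[0,0,0],[0,0,0],[0,0,0]],"twist":[[0,0,0],[0,0,0],[0,0,0],[0,0,0]]}'
python3 - <<'E'
from h import *
b=snapshot("side");a=cv2.imread("pics/side0.png");cv2.imwrite("pics/s9.png",b)
for n,(x0,x1,y0,y1) in dict(box=(262,290,200,265),rack=(268,300,153,190),bottle=(368,402,270,322)).items():
    print(n,cv2.absdiff(a,b)[y0:y1,x0:x1].mean().round(2))
cv2.imwrite("pics/s9z.png",cv2.resize(b[140:340,240:460],(660,600)))
E
```

```text
clock: 17.6
ee_pos: [0.5561, -0.2331, 0.2314]
tcp_rot: [-0.0, 0.998, -0.059, 0.0]
force: [0.2, 1.0, 0.4]
grip_width: -0.0002
box 1.7
rack 1.48
bottle 3.08
```

View pics/s9z.png

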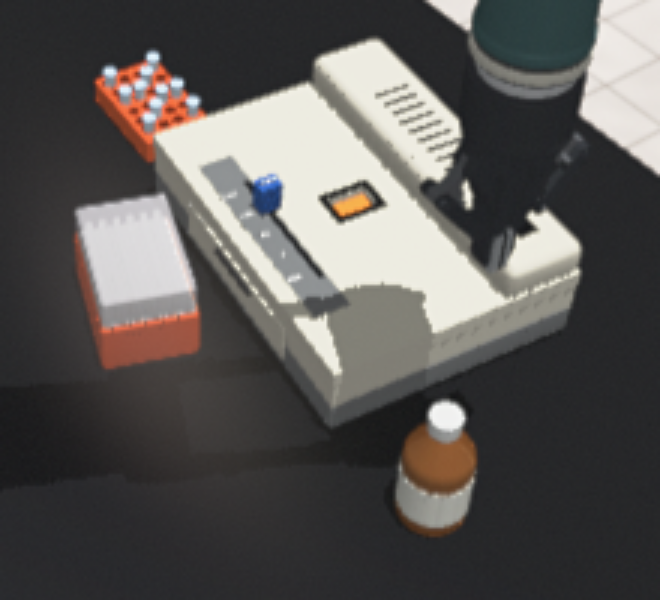

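The tip box, rack and bottle stand where they were, with only shadow changes. The lever is at the third dot, the window is amber, and the gripper is clear in the air.

```bash
python3 -c "
from plant import job
print(job.hand_in())"
```

```text
the job is handed in; nothing more can be done
None
```

The filter slide is seated in the third click, with amber filling the window. I handed the job in at about 17.6 s of the 51 s allowed.

- **To home:** With the gripper shut, I pushed the lever to the home stop. I felt it as solid: the tip stayed put while the force rose to about 8 N, and the window was black.
- **Out to the third click:** From the other side I pushed it out and counted three clicks. The window showed blue, then green, then amber. At the third click the ball drew the lever ahead of the finger. I stopped about 2 mm short of touching it again, so it was never pushed past.
- **Last checks:** Both cameras show the lever at the third mark; the measured lever pixel is within 2 px of the predicted one. The tip box, rack and bottle look unmoved against the first picture. The gripper was clear of everything, with about 1 N or less on the force sensor, which is its noise.
- **One disagreement:** My first camera estimate of where the tip would touch the lever on the home side was about 2 mm off. I used the contact found by feel instead, and no final check failed.

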